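# Fit the cell and snap the sensor case shut

## Robot

A 7-joint arm with a two-finger parallel gripper is mounted at the origin on a cart in front of the work surface, level with it; the furniture and walls round the work are solid. World frame = base frame: x ahead of the robot, y to its left, z up, the work surface at z = 0. Lengths are in m, angles in rad, forces in N, time in s.
With the tool pointing down it reaches from about 0.35 to 0.9 m from the base axis. Payload 8.1 kg.
Tool frame: the origin (TCP) lies at the centre of the arm's flange, where the gripper is bolted on; the fingertips stand 173 mm ahead of it and the grasp point (between the pads) lies env.grip_point_offset ahead of it (env.grip_point_offset is the distance from the TCP to the grasp point, in m); z points along the fingers, y is the line along which they close (so a half turn about z gives the same grasp; the last joint's range is limited). The gripper opens to 85 mm and grips with 20 to 120 N. Pads are 22 mm wide; open, the fingers measure 114 mm over their backs; the gripper's body (76 mm by 85 mm) begins 54 mm behind the grasp point. The pads swing forward as they close: fully open they stand 13 mm farther back than shut.
Start: joints at [1.133, 0.434, 0.025, 1.573, -0.012, 1.134, -0.075], TCP at [0.205, -0.59, 0.405] pointing down, gripper open.
Joint ranges: [-2.62, 2.62], [-0.44, 2.09], [-1.27, 1.32], [0.08, 2.57], [-1.32, 4.46], [0.12, 2], [-2.74, 2.74]. Speed limits (rad/s): [2.22, 2.22, 3.01, 3.01, 3.14, 3.14, 3.14].

## Interface

Orientations are given as a unit quaternion [w, x, y, z].
In Python, from rig import status, eyes, hand_in, env gives the robot as it stands.
- The arm moves only by the tool servo_tool, never from a script. Its argument "increments" is a list that holds one entry, the list of rows, each a list of 7 numbers: the finger opening in mm, from 0 to 85.4, then the shift along the tool's x, y, z scaled (see below), then the turn, a rotation vector about the tool's x, y, z scaled (see below). In form: [[[fingers, x, y, z, ax, ay, az], ...]]. A call has 1 to 10 rows; each row shifts and turns the commanded pose from where the row before left it, along the tool's axes as they then stand; what a row does not reach is not made up. The controller multiplies each number of a shift by 0.05 m and each number of a turn by pi rad. A row lasts 1/10 s, in which the tool goes at most 50 mm and 8.59 degrees, less where a joint would pass 70% of its speed; a pose out of reach is approached as far as the arm can. A call with a number of a shift or a turn outside -1 to 1 is refused whole. A call with a gripper value outside its range is refused whole. The fingers move at their own pace and stop on an object; "force" is the grip in N (left out, the last holds). Time passes only in rows, so rows that do not move let the fingers close. It gives the time, the measured TCP pose, the force, the opening and the grip force at its end, in the units of the state.
- status.get_state(): the state, without advancing time (a new reading comes with each control period).
- eyes.read_camera(name): name is "scene" or "side" or "wrist"; returns a dict with "color" (420x560x3 uint8, red, green, blue), "fx", "fy", "cx", "cy" (pixels), "k1" (the pictures are not rectified: a ray, as slopes to the right and down, at radius r is drawn at 1 + k1 r^2 times it, then the intrinsics apply), "position" and "orientation" of the camera in the world. Camera axes: x right, y up, looking along -z (the intrinsics and any distortion apply to the point x, -y, -z); pixel columns grow to the right and rows downward; lengths in m; the calibration is good to about 2 mm. A picture is of the moment at which its call begins. There is no depth.
- hand_in(): hands the job in; it is judged then, once.
Trained networks look in the newest picture that a camera, given by its name, has taken for a name from the list of things; names that differ only in an ending like _2 or _b are one class to them, and where a whole thing is asked for, a point or a joint stands for the part that bears it (a point fixed in the world has none). Each returns a list of dicts, best first, with "conf" (0 to 1); they miss things now and then, are a little off and sometimes report something else, mostly with a low value. They report only what shows in the picture. A call takes as long as a camera call.
- eyes.recognise(camera, name): "location" ([row, column] in pixels, amid what is visible of it).
The state is a dict: "clock": time; "joint_pos": joint angles; "qvel": joint speeds; "joint_torque": joint torques, N m; "tcp_pos": TCP position; "tcp_rot": TCP orientation; "wrist_force": force on the tool from outside, world axes, zero at the start; "torque": the same for the moment, N m; "grip_width": opening from 0.0 (shut) to 1.0 (fully open); "finger_force": force on a finger pad.
Only numpy, scipy, OpenCV 4.12 (cv2) and the standard library are available. Lean on these libraries where they do the work, as an engineer would, in place of code of your own. Each camera call takes 0.05 s, during which the arm holds its last target. There are 200 camera calls.

## Task

Lay the yellow and black cell in the empty cradle of the grey sensor case and let go of it, then set the blue cover over it and press it down until both red catches snap and it sits flush on the black seal. Do not let up: the program finishes while the gripper is still pressing the cover firmly down on the seal. Leave the other things on the desk where they are.

Things in the scene. Friction and masses are not known exactly. Their poses are not given: they have to be found in the camera images.
- case: Base of a sensor case: grey plate 80 x 124 x 8 mm fixed to the desk, long side along its y; origin at the centre of its underside, z up. Black cradle for one cell in the middle. Four grey posts with conical tips (8 mm thick, 28 mm high, at x = +-23.5, y = +-33.5 mm) guide the cover's skirt from inside with 1.5 mm play. Same when turned half round.
- cradle (a point): Centre of the cradle's floor, 14 mm above the desk, axes as the case. The cradle is 17 mm wide between rounded side rails (27 mm over their outsides, tops 19.5 mm over the desk) and 56 mm long between end walls (tops 24 mm over the desk); a cell lies in it along y, either way round, its upper 8 mm free above the rails.
- seal: Black rubber strip round the base, 64 x 86 mm outside, 2 mm high, fixed to the case; origin at the case's centre, 8 mm above the desk, top 10 mm above the desk. The skirt of the closed cover bears on it; pressed firmly means some 10 N.
- catch_left: Red sprung catch at the +y end of the case; origin on the axis of its round nose (r 3 mm), 46 mm from the case's centre and 22 mm over the desk; its top is 25 mm over the desk. The cover's wedge pushes it outward along y, up to 6 mm; it springs back over the wedge. Grey housing behind it.
- catch_right: The same red catch at the -y end of the case.
- cover: Blue cap 64 (x) x 84 (y; 91 over its wedges) mm, 3 mm skirt, open below, top plate at z = 32 mm; origin at the centre of its lower edge, z up; stands on its skirt, 60 g. Finger rib on top, 12 mm thick in x, 50 mm long in y, z = 32 to 50 mm, to grip from above. Fits either way round.
- snap (a point): Where the cover's origin is when home: on the case's axis, 10 mm over the desk. Lowered on, the cover rests on the catch noses about 9 mm above home; let go there it centres itself on the posts (held off-centre it binds). Pushing down, e.g. on the rib's top, takes a force rising to 10 to 20 N that suddenly drops 6 to 2 mm above home, often one catch after the other; then it lands on the seal.
- cell: AA cell, yellow with a black end, 14 mm thick, 51 mm long along its y, lying on the left desk, whose top is 4 mm higher (z = 4 mm, from y = 0.07 m on leftwards), 24 g; origin at the centre of its underside; does not roll. (A green and tan cell farther back is clutter.)
- multimeter: yellow multimeter, 126x66x38 mm, bystander; origin under its centre
- spool: solder spool, orange rims, 54x84x38 mm, bystander; origin under its centre
- bottle: small white bottle with red cap, 38x38x112 mm, bystander; origin under its centre
- driver: green screwdriver, 21x159x20 mm, bystander; origin under its centre
- cutter: red side cutter, 44x117x10 mm, bystander; origin under its centre

How it is judged:
On the way, in this order (a step that is already met when the one before it is completed fails the run):
1. the cell lies in the cradle and is let go (horizontal distance between cell and cradle below 0.004 m and z of cell in the frame of cradle between -0.003 and 0.003 m and angle between the y axis of cell and the y axis of case, either way round below 0.1 rad and contact force between the fingers and cell below 0.1 N), for 0.2 s.
2. the cover has snapped home on the seal, with the cell under it (horizontal distance between cell and cradle below 0.004 m and z of cell in the frame of cradle between -0.003 and 0.003 m and angle between the y axis of cell and the y axis of case, either way round below 0.1 rad and z of cover in the frame of case below 0.0115 m and angle between cover's own z axis and vertical below 0.025 rad and horizontal distance between cover and case below 0.004 m and angle between the y axis of cover and the y axis of case, either way round below 0.06 rad), for 0.2 s.
At the end, for the whole second after the job is handed in: The cell lies in the cradle (within 4 mm and 0.1 rad), the cover is snapped home (origin less than 1.5 mm above its seat on the seal, level within 0.025 rad, within 4 mm and 0.06 rad of the case), and the fingers still press it: the cover bears on the seal with more than 4 N (all of step 2 and contact force between cover and seal above 4 N and contact force between the fingers and cover above 2 N and linear speed of cover below 0.02 m/s); the arm keeps its last pose, push and grip.
It fails at once if the multimeter is pushed away or lifted (over 3 cm) (distance of multimeter from where it was at the start of the episode above 0.03 m).
It fails at once if the spool is pushed away or lifted (over 3 cm) (distance of spool from where it was at the start of the episode above 0.03 m).
It fails at once if the bottle is pushed away or lifted (over 3 cm) (distance of bottle from where it was at the start of the episode above 0.03 m).
It fails at once if the driver is pushed away or lifted (over 3 cm) (distance of driver from where it was at the start of the episode above 0.03 m).
It fails at once if the cutter is pushed away or lifted (over 3 cm) (distance of cutter from where it was at the start of the episode above 0.03 m).
It also fails if it takes over 66 s, if anything falls off the work surface, if the arm or the gripper's body presses on something with over 40 N, if the wrist force passes 120 N, or if a joint passes its speed limit or range.

## Working session

There is one attempt and no reset: what is moved stays moved. The work goes in short steps, Python scripts to look and compute and a tool call to move; the robot and the scene stay as the last step left them, time stands still between calls to the robot, and variables do not carry over. Pictures are saved under pics/ and viewed, at most 10 in all, crops included, and the job is handed in when it is done.

Besides the shell and the picture viewer there is one more tool, called after ">>>" as name([rows], argument=value, ...), one row to a line, values as JSON. servo_tool: Moves the arm, as the interface text tells. Shifts and turns lie within -1 to 1; 1 stands for 0.05 m of shift or pi rad of turn. Its arguments: {"type":"object","properties":{"increments":{"type":"array"},"force":{"type":"number"}},"required":["increments"]}

```bash
ls; mkdir -p pics; cat > h.py <<'E'
import numpy as np, cv2
from scipy.spatial.transform import Rotation as R
from rig import status, eyes, hand_in, env
def rot(q): return R.from_quat([q[1],q[2],q[3],q[0]]).as_matrix()
def cam(n): return eyes.read_camera(n)
def ray(c,row,col):
    d=np.array([(col-c['cx'])/c['fx'],(row-c['cy'])/c['fy']]); u=d.copy()
    for _ in range(30): u=d/(1+c['k1']*(u@u))
    return rot(c['orientation'])@np.array([u[0],-u[1],-1.])
def at(c,row,col,z):
    r=ray(c,row,col); p=np.array(c['position']); return p+r*(z-p[2])/r[2]
def proj(c,P):
    p=rot(c['orientation']).T@(np.array(P)-c['position']); u=np.array([p[0],-p[1]])/-p[2]; u=u*(1+c['k1']*(u@u))
    return np.array([u[1]*c['fy']+c['cy'],u[0]*c['fx']+c['cx']])
def tri(c1,a,c2,b):
    A=[];y=[]
    for c,px in((c1,a),(c2,b)):
        r=ray(c,*px); r/=np.linalg.norm(r); M=np.eye(3)-np.outer(r,r); A.append(M); y.append(M@np.array(c['position']))
    return np.linalg.lstsq(np.vstack(A),np.hstack(y),rcond=None)[0]
def save(c,n,k=None):
    im=c['color'][:,:,::-1]
    if k: r0,r1,c0,c1,s=k; im=cv2.resize(im[r0:r1,c0:c1],None,fx=s,fy=s,interpolation=cv2.INTER_CUBIC)
    cv2.imwrite('pics/'+n+'.png',im)
E
python3 - <<'E'
from h import *
s=status.get_state(); print(s['clock'],s['tcp_pos'],s['tcp_rot'],s['grip_width'],env.grip_point_offset)
C={}
ims=[]
for n in('scene','side','wrist'):
    c=cam(n);C[n]=c; print(n,np.round(c['position'],3),np.round(rot(c['orientation'])[:,2],2),c['fx'],c['k1'])
    save(c,n+'0')
    for t in('case','cell','cover','catch_left','multimeter','spool','bottle','driver','cutter'):
        print(t,[(np.round(d['location']).astype(int).tolist(),round(d['conf'],2),np.round(at(c,*d['location'],.01),3)[:2].tolist()) for d in eyes.recognise(n,t)[:3]])
E
```

```text
pics
0.0 [ 0.20524419 -0.5900795   0.40391015] [-7.89711030e-04  9.86027218e-01  1.66582274e-01 -2.17892334e-04] 0.9996283784482339 0.1547
scene [-0.058  0.583  0.878] [-0.53  0.46  0.71] 474.0741440264794 0.029483791918549915
case [([204, 300], 0.95, [0.57, -0.035])]
cell []
cover []
catch_left []
multimeter [([146, 289], 0.66, [0.773, -0.174])]
spool [([166, 245], 0.66, [0.783, -0.017])]
bottle [([124, 339], 0.55, [0.757, -0.366])]
driver [([229, 402], 0.83, [0.345, -0.169])]
cutter [([265, 127], 0.61, [0.677, 0.404])]
side [1.572 0.069 0.645] [0.86 0.05 0.5 ] 410.10190246322367 -0.10639757142970499
case [([222, 262], 0.72, [0.587, -0.032])]
cell [([212, 332], 0.66, [0.516, 0.173])]
cover [([211, 166], 0.6, [0.54, -0.326])]
catch_left []
multimeter [([247, 203], 0.58, [0.715, -0.175])]
spool [([261, 264], 0.7, [0.765, -0.011])]
bottle [([231, 141], 0.57, [0.649, -0.367])]
driver [([185, 227], 0.74, [0.359, -0.169]), ([220, 258], 0.43, [0.573, -0.043])]
cutter [([242, 422], 0.68, [0.664, 0.405])]
wrist [ 0.269 -0.568  0.374] [0.25 0.09 0.96] 305.9559298875638 -0.02690921766624569
case []
cell []
cover []
catch_left []
multimeter []
spool []
bottle []
driver []
cutter []
```

View pics/scene0.png

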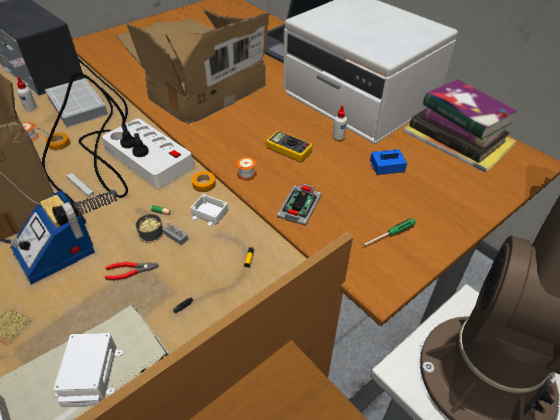

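View pics/side0.png

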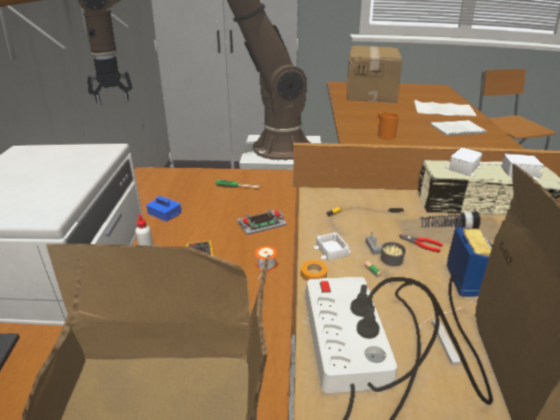

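The scene image shows the case at (col 300, row 204), the blue cover at (389, 161) and the cell at (249, 257), close to a wooden panel. The side image shows the cover at (164, 208), the cell at (334, 211) and the case at (262, 221).

```bash
python3 - <<'E'
from h import *
a=cam('scene');b=cam('side')
for n,p,q,z in(('cell',(257,249),(211.5,334),.011),('cover',(161,389),(208,164),.03),('case',(204,300),(221,262),.015)):
    print(n,tri(a,p,b,q).round(4),at(a,*p,z).round(4),at(b,*q,z).round(4))
print('panel top near corner',tri(a,(234,350),b,(145,293)).round(3),at(a,314,347,0).round(3), 'panel back corner')
s=status.get_state(); T=rot(s['tcp_rot']); c=cam('wrist')
print(T.round(3)); print((T.T@(np.array(c['position'])-s['tcp_pos'])).round(4),(T.T@rot(c['orientation'])).round(3))
E
```

```text
cell [0.5157 0.1774 0.0103] [0.5152 0.1769 0.011 ] [0.5174 0.178  0.011 ]
cover [ 0.5313 -0.3365  0.0172] [ 0.5233 -0.3259  0.03  ] [ 0.5551 -0.3259  0.03  ]
case [ 0.5726 -0.0343  0.0065] [ 0.5666 -0.0299  0.015 ] [ 0.5872 -0.0316  0.015 ]
panel top near corner [0.338 0.048 0.15 ] [0.266 0.106 0.   ] panel back corner
[[ 0.945  0.328 -0.   ]
 [ 0.328 -0.945 -0.   ]
 [-0.     0.    -1.   ]]
[ 0.0672 -0.0003  0.0304] [[-0.001  0.964  0.266]
 [ 1.     0.     0.001]
 [ 0.001  0.266 -0.964]]
```

>>> servo_tool([
  [[85,0.78,-0.28,0,0,0,0],[85,0.78,-0.28,0,0,0,0],[85,0.78,-0.28,0,0,0,0],[85,0.78,-0.28,0,0,0,0],[85,0.78,-0.28,0,0,0,0],[85,0.78,-0.28,0,0,0,0],[85,0.78,-0.28,0,0,0,0],[85,0.78,-0.28,0,0,0,0],[85,0.78,-0.28,0,0,0,0],[85,0.78,-0.28,0,0,0,0]],
])

```text
clock: 2.65
tcp_pos: [0.5288, -0.3288, 0.4049]
tcp_rot: [0.0, 0.986, 0.167, 0.0]
wrist_force: [-0.1, -0.1, -0.6]
grip_width: 0.995
finger_force: 0.0
```

>>> servo_tool([
  [[85,0,0,0,0,0,0]],
])

```text
clock: 2.75
tcp_pos: [0.5325, -0.3241, 0.4045]
tcp_rot: [-0.001, 0.985, 0.171, 0.002]
wrist_force: [0.3, 0.1, -0.4]
grip_width: 0.996
finger_force: 0.0
```

```bash
python3 - <<'E'
from h import *
s=status.get_state(); print(s['clock'],s['tcp_pos'].round(3) if hasattr(s['tcp_pos'],'round') else s['tcp_pos'],rot(s['tcp_rot']).round(3)[:2])
c=cam('wrist'); save(c,'wrist1')
for t in('cover','case','cell'): print(t,[(d['location'],round(d['conf'],2),at(c,*d['location'],.03).round(3)) for d in eyes.recognise('wrist',t)[:2]])
E
```

```text
2.75 [ 0.533 -0.324  0.405] [[ 0.941  0.337  0.003]
 [ 0.337 -0.941  0.003]]
cover [([185.7, 290.2], 0.98, array([ 0.537, -0.333,  0.03 ]))]
case [([66.7, 53.1], 0.94, array([ 0.573, -0.053,  0.03 ]))]
cell [([67.9, 56.4], 0.39, array([ 0.573, -0.056,  0.03 ]))]
```

View pics/wrist1.png

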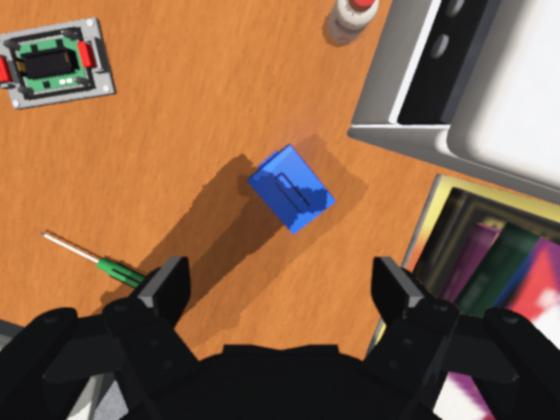

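The wrist picture shows the blue cover's centre at about (col 290, row 188) with its long side running upper left to lower right. The case is at the upper left, around (55, 63).

```bash
cat >> h.py <<'E'
from scipy.optimize import minimize
def box(x,y,z0,z1): return [[i*x,j*y,k] for i in(-1,1) for j in(-1,1) for k in(z0,z1)]
COVER=[box(.032,.042,0,.032),box(.006,.025,.032,.05)]
CELL=[[[.007*np.cos(t),s,.007+.007*np.sin(t)] for t in np.linspace(0,6.28,16) for s in(-.0255,.0255)]]
def W(P,x,y,z,a): P=np.array(P); ca,sa=np.cos(a),np.sin(a); return np.c_[x+ca*P[:,0]-sa*P[:,1],y+sa*P[:,0]+ca*P[:,1],z+P[:,2]]
def fit(cs,masks,parts,z,starts):
    S=4
    D=[]
    def cost(v):
        t=0
        for c,m in zip(cs,masks):
            im=np.zeros(m.shape,np.uint8)
            for p in parts:
                q=np.array([proj(c,w) for w in W(p,v[0],v[1],z,v[2])])[:,::-1]
                h=cv2.convexHull((q*16).round().astype(np.int32)); cv2.fillConvexPoly(im,h,255,cv2.LINE_AA,4)
            f=im/255.; t+=np.abs(f-m).sum()/m.sum()
        return t
    best=None
    for s in starts:
        sim=np.array([s,[s[0]+.006,s[1],s[2]],[s[0],s[1]+.006,s[2]],[s[0],s[1],s[2]+.15]])
        r=minimize(cost,s,method='Nelder-Mead',options=dict(initial_simplex=sim,xatol=2e-4,fatol=1e-4,maxiter=200))
        if best is None or r.fun<best.fun: best=r
    return best.x,best.fun
def blob(m,loc):
    n,l,st,ce=cv2.connectedComponentsWithStats(m.astype(np.uint8))
    k=min(range(1,n),key=lambda i:np.hypot(ce[i][1]-loc[0],ce[i][0]-loc[1])-(1e-3*st[i][4] if st[i][4]>20 else -1e3))
    return (l==k).astype(float)
def bluemask(c,loc):
    h=cv2.cvtColor(c['color'],cv2.COLOR_RGB2HSV); return blob((h[...,0]>100)&(h[...,0]<130)&(h[...,1]>120)&(h[...,2]>40),loc)
E
python3 - <<'E'
from h import *
c=cam('wrist'); m=bluemask(c,(187,290)); print(m.sum(),np.argwhere(m).min(0),np.argwhere(m).max(0))
print(fit([c],[m],COVER,0,[(.537,-.333,a) for a in np.arange(0,3.1,.4)]))
b=cam('scene'); mb=bluemask(b,(161,389));print(mb.sum())
print(fit([b],[mb],COVER,0,[(.537,-.333,a) for a in np.arange(0,3.1,.4)]))
E
```

```text
4061.0 [137 243] [224 329]
(array([ 0.53246738, -0.33436414,  2.60923086]), np.float64(0.07679360343004477))
712.0
(array([ 0.53518203, -0.33780516,  2.48889992]), np.float64(0.1578486450760079))
```

>>> servo_tool([
  [[85,0.35,-0.9,0,0,0,0],[85,0.35,-0.9,0,0,0,0],[85,0.35,-0.9,0,0,0,0],[85,0.35,-0.9,0,0,0,0],[85,0.35,-0.9,0,0,0,0],[85,0.35,-0.9,0,0,0,0],[85,0.3,-0.7,0.2,0,0,0],[85,0,0,0,0,0,0]],
])

```text
clock: 3.85
tcp_pos: [0.5403, 0.0027, 0.3942]
tcp_rot: [-0.001, 0.985, 0.17, -0.0]
wrist_force: [0.5, 0.0, -0.9]
grip_width: 0.995
finger_force: 0.0
```

```bash
python3 - <<'E'
from h import *
s=status.get_state(); print(s['clock'],np.round(s['tcp_pos'],4),rot(s['tcp_rot']).round(3)[:2])
c=cam('wrist'); save(c,'wrist2')
for t in('cover','case','cell','cradle','catch_left'): print(t,[(d['location'],round(d['conf'],2),at(c,*d['location'],.015).round(3)) for d in eyes.recognise('wrist',t)[:3]])
E
```

```text
3.85 [0.5403 0.0027 0.3942] [[ 0.942  0.335 -0.001]
 [ 0.335 -0.942  0.003]]
cover [([278.5, 527.6], 0.72, array([ 0.532, -0.335,  0.015]))]
case [([170.4, 324.2], 0.95, array([ 0.572, -0.037,  0.015]))]
cell [([154.7, 133.3], 0.78, array([0.517, 0.174, 0.015])), ([168.0, 320.9], 0.58, array([ 0.574, -0.033,  0.015]))]
cradle [([165.3, 324.8], 0.76, array([ 0.578, -0.036,  0.015]))]
catch_left [([176.1, 282.8], 0.75, array([0.55 , 0.005, 0.015]))]
```

View pics/wrist2.png

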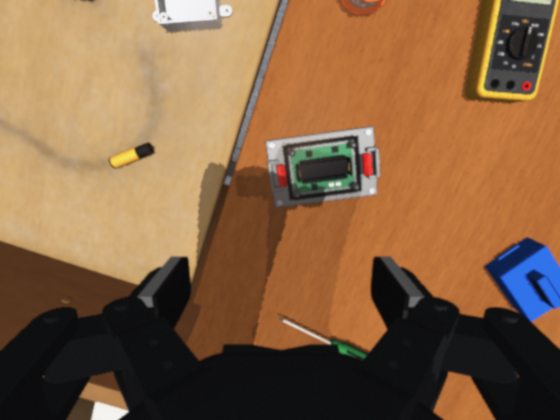

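The wrist picture shows the case centred at about (col 324, row 168) with red catches at (281, 175) and (369, 163). The cell runs from (110, 162) yellow to (154, 147) black.

```bash
cat >> h.py <<'E'
def reds(c,z=.022):
    h=cv2.cvtColor(c['color'],cv2.COLOR_RGB2HSV); m=((h[...,0]<5)|(h[...,0]>174))&(h[...,1]>170)&(h[...,2]>90)
    n,l,st,ce=cv2.connectedComponentsWithStats(m.astype(np.uint8))
    return [(st[i][4],ce[i][::-1].round(1).tolist(),at(c,*ce[i][::-1],z).round(4).tolist()) for i in range(1,n) if st[i][4]>25]
def cellmask(c,loc,r=60):
    h=cv2.cvtColor(c['color'],cv2.COLOR_RGB2HSV); m=((h[...,0]>18)&(h[...,0]<36)&(h[...,1]>190))|(h[...,2]<55)
    y,x=np.mgrid[:420,:560]; m&=np.hypot(y-loc[0],x-loc[1])<r
    return blob(cv2.morphologyEx(m.astype(np.uint8),cv2.MORPH_CLOSE,np.ones((3,3))),loc)
E
python3 - <<'E'
from h import *
c=cam('wrist')
for r in reds(c): print(r)
m=cellmask(c,(155,133),35); print(m.sum(),np.argwhere(m).min(0),np.argwhere(m).max(0))
print(fit([c],[m],CELL,.004,[(.517,.174,a) for a in np.arange(0,3.1,.4)]))
for p in((158,123),(150,145)): print(at(c,*p,.011))
m=bluemask(c,(278,527)); 
print(fit([c],[m],COVER,0,[(.533,-.334,a) for a in (2.4,2.6)]), np.argwhere(m).max(0))
E
```

```text
(np.int32(61), [81.1, 517.1], [0.7298, -0.2047, 0.022])
(np.int32(167), [161.6, 359.0], [0.5954, -0.0781, 0.022])
(np.int32(156), [173.5, 274.4], [0.552, 0.0069, 0.022])
161.0 [143 129] [157 145]
(array([0.511978  , 0.17375817, 0.93465002]), np.float64(3.0951406649616366))
[0.5107761  0.17787008 0.011     ]
[0.52796416 0.15550348 0.011     ]
(array([ 0.53125681, -0.33797601,  2.67401426]), np.float64(0.0986265132783544)) [317 559]
```

```bash
python3 - <<'E'
from h import *
s=status.get_state(); print(s['clock'],np.round(s['tcp_pos'],4),rot(s['tcp_rot']).round(3))
c=cam('wrist'); loc=eyes.recognise('wrist','cell')[0]['location']; print(loc)
r=[x for x in reds(c) if x[0]>100]; 
a,b=[np.array(x[2]) for x in r[:2]]; d=b-a; print((a+b)/2,np.linalg.norm(d),np.arctan2(-d[0],d[1]), r)
h=cv2.cvtColor(c['color'],cv2.COLOR_RGB2HSV); print(h[int(loc[0])-12:int(loc[0])+12:3,int(loc[1])-30:int(loc[1])+31:6].tolist()[3:5])
m=cellmask(c,loc,40); print(m.sum(),np.argwhere(m).min(0),np.argwhere(m).max(0))
print(fit([c],[m],CELL,.004,[(.517,.174,x) for x in np.arange(0,3.1,.4)]))
E
```

```text
4.2 [ 0.5409 -0.0042  0.3949] [[ 0.945  0.326  0.   ]
 [ 0.326 -0.945 -0.001]
 [ 0.     0.001 -1.   ]]
[155.7, 123.7]
[ 0.5737  -0.03555  0.022  ] 0.09561887888905626 0.4734695569432892 [(np.int32(169), [161.6, 359.3], [0.5955, -0.0781, 0.022]), (np.int32(152), [173.6, 274.6], [0.5519, 0.007, 0.022])]
[[[18, 109, 202], [18, 104, 202], [17, 96, 192], [17, 111, 190], [20, 177, 229], [25, 171, 244], [24, 116, 79], [15, 26, 39], [5, 39, 39], [16, 114, 139], [18, 105, 204]], [[18, 107, 197], [18, 104, 199], [18, 115, 193], [21, 180, 235], [25, 168, 244], [27, 164, 244], [21, 177, 193], [15, 35, 29], [16, 112, 107], [18, 100, 203], [17, 107, 205]]]
159.0 [144 129] [156 145]
(array([0.51120396, 0.17540872, 0.86529615]), np.float64(3.139622641509434))
```

>>> servo_tool([
  [[85,0.18,-0.87,0.47,0,0,0],[85,0.18,-0.87,0.47,0,0,0],[85,0.18,-0.87,0.47,0,0,0],[85,0.18,-0.87,0.47,0,0,0],[85,0,0,0,0,0,0.044],[85,0,0,0,0,0,0.044],[85,0,0,0,0,0,0.044],[85,0,0,0,0,0,0.044],[85,0,0,0,0,0,0.044]],
])

```text
clock: 5.2
tcp_pos: [0.518, 0.1724, 0.3012]
tcp_rot: [0.0, 0.984, -0.18, 0.0]
wrist_force: [-0.0, 0.2, 0.1]
grip_width: 0.991
finger_force: 0.0
```

>>> servo_tool([
  [[85,0,0,0,0,0,0.044],[85,0,0,0,0,0,0.044],[85,0,0,0,0,0,0.044],[85,0,0,0,0,0,0.044],[85,0,0,0,0,0,0],[85,0,0,0,0,0,0],[85,0,0,0,0,0,0]],
])

```text
clock: 5.9
tcp_pos: [0.5175, 0.1731, 0.3003]
tcp_rot: [0.001, 0.904, -0.427, -0.001]
wrist_force: [-0.6, -0.3, 0.4]
grip_width: 0.999
finger_force: 0.0
```

```bash
sed -i 's/\]>190))/]>150)\&(h[...,2]>120))/' h.py; python3 - <<'E'
from h import *
s=status.get_state(); print(s['clock'],np.round(s['tcp_pos'],4),rot(s['tcp_rot']).round(3)[:2],np.round(s['joint_pos'],2))
c=cam('wrist'); save(c,'wrist3'); 
for t in('cell','case'): print([(d['location'],d['conf'],at(c,*d['location'],.011)) for d in eyes.recognise('wrist',t)])
loc=eyes.recognise('wrist','cell')[0]['location']
print(reds(c))
m=cellmask(c,loc,70); print(m.sum(),np.argwhere(m).min(0),np.argwhere(m).max(0))
print(fit([c],[m],CELL,.004,[(.517,.174,x) for x in np.arange(0,3.1,.4)]))
E
```

```text
5.9 [0.5175 0.1731 0.3003] [[ 0.636 -0.772 -0.003]
 [-0.772 -0.636 -0.   ]] [-0.6   0.42  0.24  1.91 -0.14  0.83 -2.74]
[([207.1, 280.8], 0.98, array([0.51449595, 0.17511895, 0.011     ]))]
[([20.7, 389.9], 0.68, array([0.54372872, 0.00934194, 0.011     ]))]
[(np.int32(400), [5.9, 391.4], [0.5503, 0.0065, 0.022]), (np.int32(187), [278.3, 9.1], [0.6663, 0.3837, 0.022]), (np.int32(330), [305.4, 15.8], [0.6487, 0.4062, 0.022])]
284.0 [180 272] [203 287]
(array([0.51254327, 0.17760127, 0.78537137]), np.float64(2.627423363711682))
```

View pics/wrist3.png

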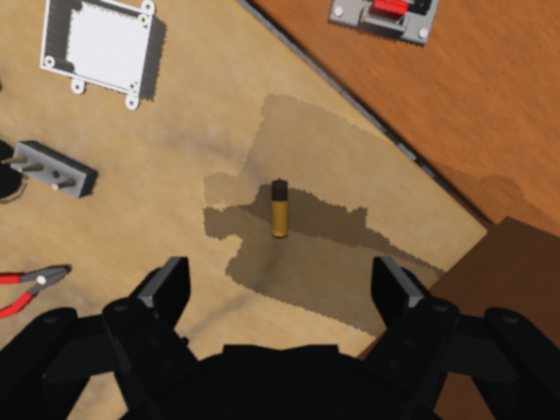

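The wrist picture shows the cell upright in the image, its black end at (col 280, row 180) and its yellow end at (280, 238). Joint 7 is at its limit, so I'll use the equivalent half-turned grasp.

>>> servo_tool([
  [[85,0,0,0,0,0,-0.0475],[85,0,0,0,0,0,-0.0475],[85,0,0,0,0,0,-0.0475],[85,0,0,0,0,0,-0.0475],[85,0,0,0,0,0,-0.0475],[85,0,0,0,0,0,-0.0475],[85,0,0,0,0,0,-0.0475],[85,0,0,0,0,0,-0.0475],[85,0,0,0,0,0,-0.0475],[85,0,0,0,0,0,-0.0475]],
])

```text
clock: 7.1
tcp_pos: [0.5179, 0.1721, 0.3005]
tcp_rot: [-0.0, 0.953, 0.302, -0.001]
wrist_force: [-0.3, -0.4, 0.8]
grip_width: 0.994
finger_force: 0.0
```

>>> servo_tool([
  [[85,0,0,0,0,0,-0.0475],[85,0,0,0,0,0,-0.0475],[85,0,0,0,0,0,-0.0475],[85,0,0,0,0,0,-0.0475],[85,0,0,0,0,0,-0.0475],[85,0,0,0,0,0,-0.0475],[85,0,0,0,0,0,-0.0475],[85,0,0,0,0,0,-0.0475],[85,0,0,0,0,0,-0.0475],[85,0,0,0,0,0,-0.0475]],
])

```text
clock: 8.1
tcp_pos: [0.5179, 0.1721, 0.3007]
tcp_rot: [-0.001, 0.495, 0.869, -0.001]
wrist_force: [-0.2, 0.7, -0.5]
grip_width: 1.0
finger_force: 0.0
```

>>> servo_tool([
  [[85,0,0,0,0,0,-0.0475],[85,0,0,0,0,0,0],[85,0,0,0,0,0,0],[85,0,0,0,0,0,0]],
])

```text
clock: 8.5
tcp_pos: [0.5178, 0.1724, 0.3005]
tcp_rot: [-0.001, 0.433, 0.901, -0.001]
wrist_force: [0.7, 0.0, 0.3]
grip_width: 0.994
finger_force: 0.0
```

```bash
python3 - <<'E'
from h import *
s=status.get_state(); print(s['clock'],np.round(s['tcp_pos'],4),rot(s['tcp_rot']).round(3)[:2],np.round(s['joint_pos'],2))
c=cam('wrist'); save(c,'wrist4'); 
l=[(d['location'],d['conf'],at(c,*d['location'],.011)) for d in eyes.recognise('wrist','cell')]; print(l)
save(c,'wrist4c',(max(int(l[0][0][0])-60,0),int(l[0][0][0])+60,int(l[0][0][1])-80,int(l[0][0][1])+80,5))
E
```

```text
8.5 [0.5178 0.1724 0.3005] [[-0.624  0.781 -0.002]
 [ 0.781  0.624 -0.001]] [-0.03  0.48 -0.53  1.86  0.31  0.89 -0.03]
[([199.0, 283.4], 0.92, array([0.51583534, 0.17812788, 0.011     ])), ([341.7, 206.3], 0.28, array([0.54747405, 0.01490625, 0.011     ]))]
```

View pics/wrist4c.png

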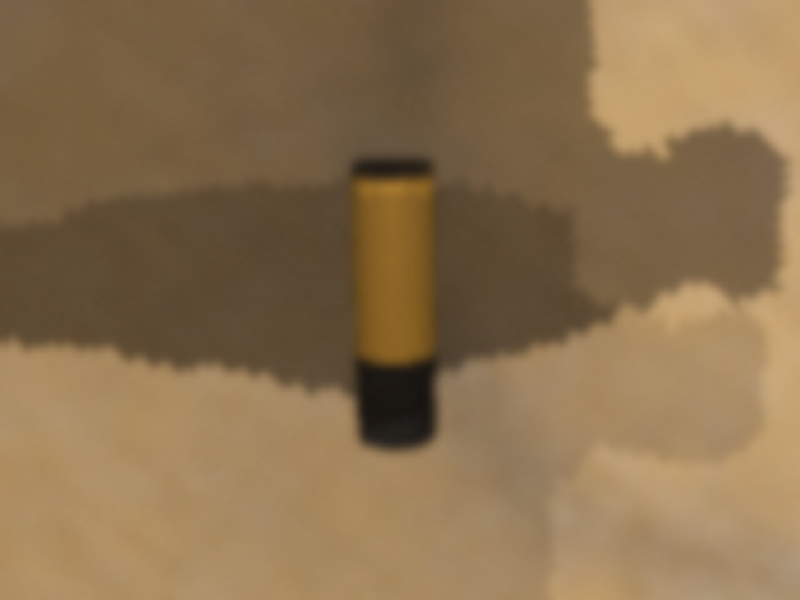

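The crop shows the cell from (row 171, col 281.5) to (row 228.4, col 282.4) in full-image pixels, 16 px wide. I'll fit the cylinder to that outline.

```bash
python3 - <<'E'
from h import *
c=cam('wrist'); m=np.zeros((420,560),np.uint8)
q=np.array([(351,160),(434,160),(436,440),(428,447),(364,447),(358,440)])/5.+[203-.4,139-.4]
cv2.fillConvexPoly(m,(q*16).round().astype(np.int32),255,cv2.LINE_AA,4); m=m/255.
v,f=fit([c],[m],CELL,.004,[(.516,.175,x) for x in (.5,.65,.8)]); print(v,f)
s=status.get_state(); T=rot(s['tcp_rot']); p=np.array(s['tcp_pos'])
print(T.T@(np.array([v[0],v[1],.011])-p), 'tool y ang',np.arctan2(T[1,1],T[0,1]))
E
```

```text
[0.51493922 0.17665949 0.69244923] 0.046684864703221196
[0.00464506 0.00098325 0.28946779] tool y ang 0.6764567182668119
```

>>> servo_tool([
  [[85,0.085,0.015,0.4,0,0,-0.005],[85,0,0,0.4,0,0,0],[85,0,0,0.4,0,0,0],[85,0,0,0.4,0,0,0],[50,0,0,0.4,0,0,0],[50,0,0,0.2,0,0,0],[50,0,0,0.1,0,0,0],[40,0,0,0.1,0,0,0],[40,0,0,0,0,0,0]],
], force=30)

```text
clock: 9.55
tcp_pos: [0.5155, 0.1764, 0.1805]
tcp_rot: [-0.001, 0.425, 0.905, -0.001]
wrist_force: [-0.1, 0.1, 0.4]
grip_width: 0.467
finger_force: 0.0
```

```bash
python3 - <<'E'
from h import *
s=status.get_state(); print(s['clock'],np.round(s['tcp_pos'],4),rot(s['tcp_rot']).round(3)[:2],s['wrist_force'])
c=cam('wrist'); save(c,'wrist5'); 
E
```

```text
9.55 [0.5155 0.1764 0.1805] [[-0.639  0.769 -0.002]
 [ 0.769  0.639 -0.001]] [-0.14688958  0.13511772  0.43069996]
```

View pics/wrist5.png

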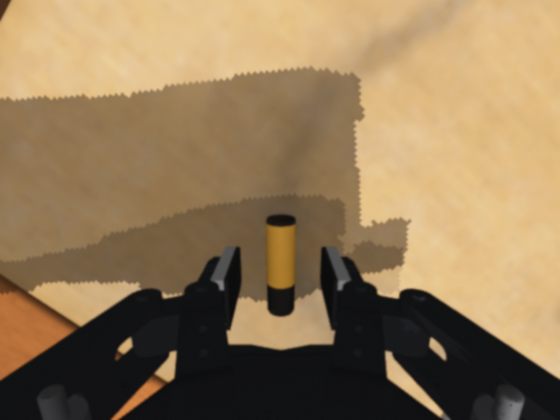

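The cell (cols 267–295, rows 215–315) is centred between the fingertips (240 and 320) and aligned with them. I'll grip it now.

>>> servo_tool([
  [[10,0,0,0,0,0,0],[5,0,0,0,0,0,0],[5,0,0,0,0,0,0],[5,0,0,0,0,0,0],[5,0,0,0,0,0,0]],
], force=30)

```text
clock: 10.1
tcp_pos: [0.5156, 0.1764, 0.1811]
tcp_rot: [-0.0, 0.425, 0.905, -0.001]
wrist_force: [-1.2, -0.6, 6.0]
grip_width: 0.151
finger_force: 32.3
```

>>> servo_tool([
  [[5,0,0,-0.3,0,0,0],[5,0,0,-0.6,0,0,0],[5,0,0,-0.6,0,0,0],[5,0,0,0,0,0,0],[5,0,0,0,0,0,0]],
])

```text
clock: 10.6
tcp_pos: [0.5158, 0.1764, 0.2567]
tcp_rot: [-0.0, 0.425, 0.905, -0.0]
wrist_force: [0.8, 0.2, -0.5]
grip_width: 0.151
finger_force: 31.5
```

```bash
python3 - <<'E'
from h import *
s=status.get_state(); print(s['clock'],np.round(s['tcp_pos'],4),rot(s['tcp_rot']).round(3)[:2],s['wrist_force'],s['grip_width'],s['finger_force'])
c=cam('wrist'); save(c,'wrist6',(150,420,130,430,2.2)); print(eyes.recognise('wrist','cell'))
E
```

```text
10.6 [0.5158 0.1764 0.2567] [[-0.639  0.769 -0.   ]
 [ 0.769  0.639 -0.   ]] [ 0.84924925  0.18849551 -0.49563414] 0.15091667663463018 31.50923252105713
[{'location': [262.2, 279.7], 'conf': 0.92}]
```

View pics/wrist6.png

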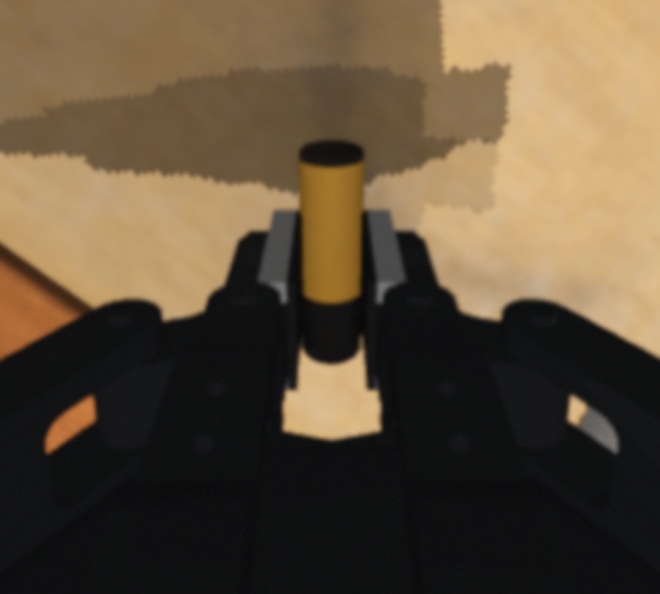

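The cell is held level, still spanning rows 215–315 and cols 266–295, so the grip did not shift it. Next, over the case.

>>> servo_tool([
  [[5,0,0,0,0,0,0.035],[5,0,0,0,0,0,0.035],[5,-0.72,-0.15,0,0,0,0],[5,-0.72,-0.15,0,0,0,0],[5,-0.72,-0.15,0,0,0,0],[5,-0.72,-0.15,0,0,0,0],[5,-0.72,-0.15,0,0,0,0],[5,-0.7,-0.15,0,0,0,0],[5,0,0,0,0,0,0],[5,0,0,0,0,0,0]],
])

```text
clock: 11.7
tcp_pos: [0.5732, -0.0365, 0.2544]
tcp_rot: [-0.002, 0.522, 0.853, -0.002]
wrist_force: [-0.7, 0.7, -0.9]
grip_width: 0.147
finger_force: 31.5
```

```bash
python3 - <<'E'
from h import *
c=cam('wrist'); save(c,'wrist7')
s=status.get_state(); p=np.array(s['tcp_pos']);T=rot(s['tcp_rot']); print(s['clock'],np.round(p,4),T.round(4)[:2],s['grip_width'],s['finger_force'],np.arctan2(T[1,1],T[0,1]))
r=[x for x in reds(c) if x[0]>100]; print(r)
# held cell: tool-x offset and height -> rows/cols of its outline
for u in(.1755,.177,.1785):
  for ox in(-.002,0,.002):
    Pt=np.array([[ox+k[1],k[0],u-k[2]] for k in np.array(CELL[0])]); q=np.array([proj(c,p+T@w) for w in Pt]); print(u,ox,q.min(0).round(1),q.max(0).round(1))
E
```

```text
11.75 [ 0.5731 -0.0351  0.2546] [[-4.561e-01  8.899e-01 -4.000e-03]
 [ 8.899e-01  4.561e-01 -3.000e-04]] 0.14521283564806475 31.516038179397583 0.47365578053196045
[(np.int32(532), [156.1, 282.9], [0.5518, 0.0068, 0.022])]
0.1755 -0.002 [214.9 267.3] [321.6 296.8]
0.1755 0 [211.  267.2] [318.1 296.8]
0.1755 0.002 [207.1 267.2] [314.6 296.9]
0.177 -0.002 [214.1 267.4] [319.7 296.6]
0.177 0 [210.2 267.4] [316.3 296.7]
0.177 0.002 [206.3 267.3] [312.8 296.7]
0.1785 -0.002 [213.2 267.6] [317.9 296.5]
0.1785 0 [209.4 267.5] [314.5 296.5]
0.1785 0.002 [205.5 267.4] [311.  296.6]
```

View pics/wrist7.png

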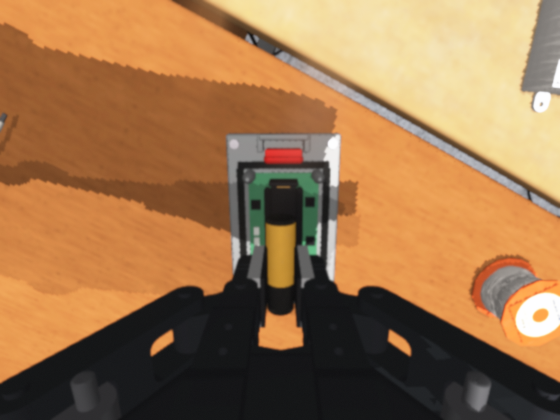

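The wrist picture shows the cell over the case, its axis in line with the cradle and the red catch_left at (col 283, row 156). Everything agrees with the earlier fit.

```bash
python3 - <<'E'
from h import *
c=cam('wrist')
s=status.get_state(); p=np.array(s['tcp_pos']);T=rot(s['tcp_rot']); print(s['clock'],np.round(p,4),np.arctan2(T[1,1],T[0,1]),T[:,2])
r=[x for x in reds(c) if x[0]>100]; print(r)
print(T.T@(np.array([.57365,-.0355,0])-p)-[-.0005,-.0004,0])
E
```

```text
11.8 [ 0.5732 -0.0344  0.2549] 0.47496535728489286 [-3.58806309e-03 -1.51056116e-04 -9.99993551e-01]
[(np.int32(531), [158.1, 281.9], [0.5517, 0.0068, 0.022])]
[-0.0011037   0.00115033  0.25489834]
```

>>> servo_tool([
  [[5,0,0,0.3,0,0,0],[5,0,0,0.3,0,0,0],[5,0,0,0.3,0,0,0],[5,0,0,0,0,0,0],[5,0,0,0,0,0,0],[5,0,0,0,0,0,0],[5,0,0,0,0,0,0]],
])

```text
clock: 12.5
tcp_pos: [0.5738, -0.0355, 0.211]
tcp_rot: [-0.0, 0.521, 0.853, -0.001]
wrist_force: [-0.0, 0.6, -0.4]
grip_width: 0.152
finger_force: 31.5
```

```bash
python3 - <<'E'
from h import *
c=cam('wrist'); save(c,'wrist8')
s=status.get_state(); p=np.array(s['tcp_pos']);T=rot(s['tcp_rot']); print(s['clock'],np.round(p,4),np.arctan2(T[1,1],T[0,1]),T[:,2])
r=[x for x in reds(c) if x[0]>100]; print(r)
for o in (.57365,-.0355,0),(r[0][2]+np.array([np.sin(.4735),-np.cos(.4735),0])*.0477): print(T.T@(np.array(o)-p)-[-.0005,-.0004,0])
E
```

```text
12.55 [ 0.5737 -0.0356  0.211 ] 0.47353600996589057 [-0.00125436 -0.00102091 -0.99999869]
[(np.int32(874), [165.1, 280.6], [0.5518, 0.0067, 0.022]), (np.int32(657), [324.8, 280.8], [0.5957, -0.0787, 0.022])]
[0.00064847 0.00069466 0.21102569]
[0.00046182 0.0004572  0.1890261 ]
```

View pics/wrist8.png

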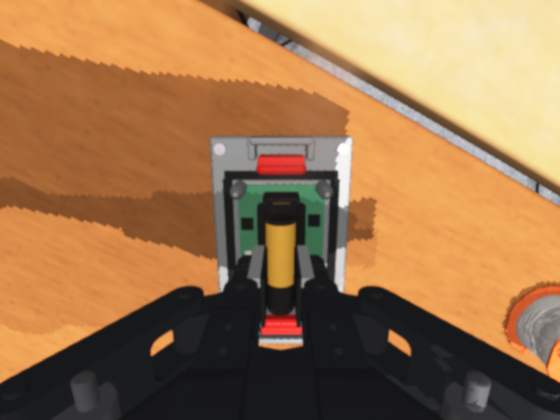

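Both catches (col 281) and the cell (col 281) are in line. I'll lower it.

>>> servo_tool([
  [[5,0.01,0,0.15,0,0,0],[5,0,0,0.1,0,0,0],[5,0,0,0.06,0,0,0],[5,0,0,0.04,0,0,0],[5,0,0,0,0,0,0],[5,0,0,0,0,0,0]],
])

```text
clock: 13.15
tcp_pos: [0.5729, -0.0351, 0.1933]
tcp_rot: [-0.001, 0.521, 0.853, -0.001]
wrist_force: [-3.4, -0.3, 8.1]
grip_width: 0.151
finger_force: 36.3
```

>>> servo_tool([
  [[5,0,-0.01,-0.01,0,0,0],[14,0,0,0,0,0,0],[20,0,0,0,0,0,0],[28,0,0,0,0,0,0],[28,0,0,0,0,0,0]],
])

```text
clock: 13.65
tcp_pos: [0.5728, -0.0353, 0.1934]
tcp_rot: [-0.001, 0.521, 0.853, -0.001]
wrist_force: [0.4, 0.5, 0.7]
grip_width: 0.326
finger_force: 0.0
```

```bash
python3 - <<'E'
from h import *
c=cam('wrist'); save(c,'wrist9',(130,360,180,380,2.6))
s=status.get_state(); print(s['clock'],np.round(s['tcp_pos'],4),s['wrist_force'],s['grip_width'],s['finger_force'])
E
```

```text
13.7 [ 0.5728 -0.0353  0.1934] [0.52569408 0.29929444 0.12150573] 0.3264096948415281 0.0
```

View pics/wrist9.png

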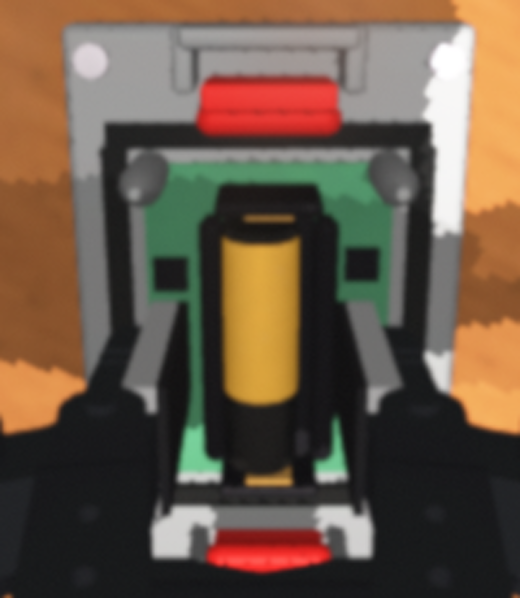

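The cell sits in the cradle between the end walls with a gap at both ends, and the fingers are free of it. I'll lift and go to the cover.

>>> servo_tool([
  [[28,0,0,-0.3,0,0,0],[28,0,0,-0.6,0,0,0],[60,0,0,-0.8,0,0,0],[60,0,0,-0.7,0,0,0.0457],[60,0,0,0,0,0,0.0457],[60,0,0,0,0,0,0.0457],[60,0,0,0,0,0,0.0457],[60,0,0,0,0,0,0.0457],[60,0,0,0,0,0,0.0457],[60,0,0,0,0,0,0.0457]],
])

```text
clock: 14.7
tcp_pos: [0.573, -0.035, 0.3147]
tcp_rot: [-0.0, 0.869, 0.494, -0.001]
wrist_force: [0.5, 0.4, -0.1]
grip_width: 0.706
finger_force: 0.0
```

>>> servo_tool([
  [[60,-0.7,0.29,0,0,0,0],[60,-0.7,0.29,0,0,0,0],[60,-0.7,0.29,0,0,0,0],[60,-0.7,0.29,0,0,0,0],[60,-0.7,0.29,0,0,0,0],[60,-0.7,0.29,0,0,0,0],[60,-0.7,0.29,0,0,0,0],[60,-0.7,0.29,0,0,0,0],[60,0,0,0,0,0,0],[60,0,0,0,0,0,0]],
])

```text
clock: 15.7
tcp_pos: [0.5307, -0.3363, 0.3146]
tcp_rot: [-0.0, 0.868, 0.496, -0.001]
wrist_force: [0.5, 1.3, 0.4]
grip_width: 0.699
finger_force: 0.0
```

>>> servo_tool([
  [[60,0,0,0,0,0,0],[60,0,0,0,0,0,0]],
])

```text
clock: 15.9
tcp_pos: [0.5317, -0.3338, 0.3143]
tcp_rot: [-0.0, 0.867, 0.498, -0.001]
wrist_force: [0.1, 0.7, 0.6]
grip_width: 0.704
finger_force: 0.0
```

```bash
python3 - <<'E'
from h import *
s=status.get_state(); p=np.array(s['tcp_pos']);T=rot(s['tcp_rot']); print(s['clock'],np.round(p,4),np.arctan2(T[1,1],T[0,1]),np.round(s['joint_pos'],2))
c=cam('wrist'); save(c,'wrist10')
l=eyes.recognise('wrist','cover'); print(l)
m=bluemask(c,l[0]['location']); print(m.sum(),np.argwhere(m).min(0),np.argwhere(m).max(0))
v,f=fit([c],[m],COVER,0,[(.532,-.335,a) for a in(2.55,2.7)]); print(v,f)
print(T.T@(np.array([v[0],v[1],.041])-p))
E
```

```text
15.9 [ 0.5317 -0.3338  0.3143] -0.5289267794016675 [ 0.59  0.53 -0.16  1.66  0.1   0.96 -0.14]
[{'location': [204.4, 284.8], 'conf': 0.9}]
7223.0 [153 246] [253 321]
[ 0.53293061 -0.33523299  2.61188023] 0.06578766630561957
[-0.00037476  0.00215399  0.27328255]
```

View pics/wrist10.png

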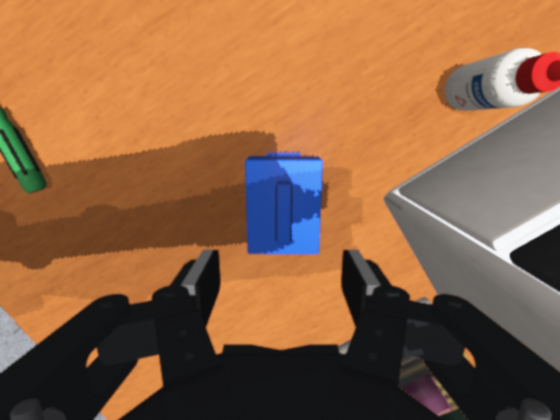

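The cover is aligned with the tool, its rib at cols 276–292. The printer's corner at (col 388, row 195) is nearby, so I'll check its distance.

```bash
python3 - <<'E'
from h import *
c=cam('wrist'); b=cam('scene'); s=status.get_state(); p=np.array(s['tcp_pos']);T=rot(s['tcp_rot'])
print('scene bottom corner ',at(b,138,376,0))
for z in(0,.05,.1,.15,.2):
    w=at(c,194,387,z); print(z,w.round(3),'tool',(T.T@(w-p)).round(3), 'in scene px',proj(b,w).round())
print(proj(b,[.532,-.335,.3]))
E
```

```text
scene bottom corner  [ 0.64182508 -0.4125713   0.        ]
0 [ 0.62  -0.382  0.   ] tool [0.005 0.101 0.314] in scene px [145. 375.]
0.05 [ 0.61  -0.363  0.05 ] tool [0.016 0.083 0.264] in scene px [136. 375.]
0.1 [ 0.601 -0.344  0.1  ] tool [0.027 0.065 0.214] in scene px [125. 376.]
0.15 [ 0.591 -0.326  0.15 ] tool [0.038 0.047 0.164] in scene px [114. 377.]
0.2 [ 0.581 -0.307  0.2  ] tool [0.049 0.029 0.114] in scene px [102. 378.]
[ 70.82707132 408.42747987]
```

The printer is 10 cm away, so there is clearance. Descending onto the rib.

>>> servo_tool([
  [[60,0,0.043,0.4,0,0,0],[60,0,0,0.5,0,0,0],[60,0,0,0.5,0,0,0],[50,0,0,0.4,0,0,0],[45,0,0,0.2,0,0,0],[45,0,0,0.07,0,0,0],[45,0,0,0,0,0,0],[45,0,0,0,0,0,0]],
], force=40)

```text
clock: 16.9
tcp_pos: [0.5332, -0.3367, 0.2114]
tcp_rot: [0.001, 0.868, 0.497, -0.001]
wrist_force: [-0.2, -0.3, -0.0]
grip_width: 0.527
finger_force: 0.0
```

```bash
python3 - <<'E'
from h import *
s=status.get_state(); p=np.array(s['tcp_pos']);T=rot(s['tcp_rot']); print(s['clock'],np.round(p,4),np.arctan2(T[1,1],T[0,1]),s['wrist_force'])
c=cam('wrist'); l=eyes.recognise('wrist','cover')
m=bluemask(c,l[0]['location']); print(m.sum(),np.argwhere(m).min(0),np.argwhere(m).max(0))
save(c,'wrist11')
q=[proj(c,w) for w in W(COVER[1],.53293,-.3352,0,2.612)]; print(np.round(q,0).tolist())
E
```

```text
16.9 [ 0.5332 -0.3367  0.2114] -0.5313341579212221 [-0.23803534 -0.27556852 -0.01775522]
17157.0 [166 216] [324 342]
[[209.0, 291.0], [219.0, 292.0], [296.0, 290.0], [316.0, 291.0], [209.0, 267.0], [219.0, 266.0], [296.0, 269.0], [316.0, 267.0]]
```

View pics/wrist11.png

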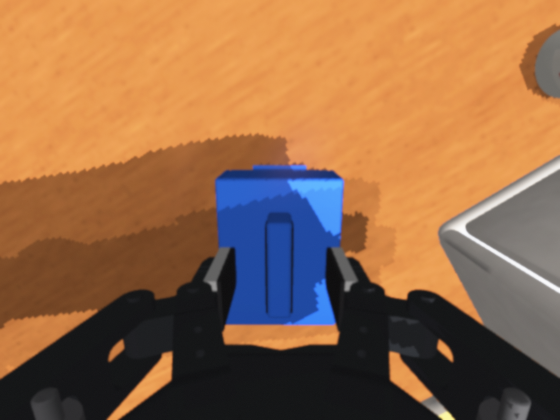

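That makes 13 pictures viewed, over the limit of 10. I'll view no more and use numbers only from here. The rib (cols 265–293) is centred between the fingers (235 and 327), so I'll grip it.

>>> servo_tool([
  [[10,0,0,0,0,0,0],[5,0,0,0,0,0,0],[5,0,0,0,0,0,0],[5,0,0,0,0,0,0],[5,0,0,0,0,0,0]],
], force=40)

```text
clock: 17.5
tcp_pos: [0.533, -0.3367, 0.2109]
tcp_rot: [0.0, 0.868, 0.497, -0.001]
wrist_force: [-1.6, 0.1, 6.7]
grip_width: 0.126
finger_force: 40.2
```

>>> servo_tool([
  [[5,0,0,-0.3,0,0,0],[5,0,0,-0.6,0,0,0],[5,0,0,-0.7,0,0,0],[5,0,0,0,0,0,0],[5,0,0,0,0,0,0],[5,0,0,0,0,0,0]],
])

```text
clock: 18.1
tcp_pos: [0.5325, -0.3363, 0.2899]
tcp_rot: [-0.001, 0.868, 0.497, -0.002]
wrist_force: [-0.5, 0.4, -1.0]
grip_width: 0.125
finger_force: 39.5
```

```bash
python3 - <<'E'
from h import *
s=status.get_state(); p=np.array(s['tcp_pos']);T=rot(s['tcp_rot']); print(s['clock'],np.round(p,4),np.arctan2(T[1,1],T[0,1]),s['wrist_force'],s['grip_width'],s['finger_force'])
c=cam('wrist'); l=eyes.recognise('wrist','cover');print(l)
m=bluemask(c,l[0]['location']); print(m.sum(),np.argwhere(m).min(0),np.argwhere(m).max(0))
# cover z if held as gripped
for z in(p[2]-.2114,):
    q=np.vstack([[proj(c,w) for w in W(k,p[0],p[1],z,np.arctan2(T[1,1],T[0,1]))] for k in COVER]); print(z,q.min(0),q.max(0))
top=np.argwhere(m[:200]); 
for r in(190,200,220,240): k=np.flatnonzero(m[r]); print(r,k.min() if len(k) else None,k.max() if len(k) else None)
E
```

```text
18.1 [ 0.5325 -0.3363  0.2899] -0.531329967110852 [-0.47344288  0.38514741 -0.97001324] 0.12451421775137747 39.48813557624817
[{'location': [219.9, 278.4], 'conf': 0.71}]
13182.0 [165 217] [324 344]
0.07846083062536616 [168.51924514 217.26223016] [324.61386592 347.41788271]
190 217 343
200 217 343
220 219 341
240 220 340
```

>>> servo_tool([
  [[5,0.7,-0.29,-0.1,0,0,0],[5,0.7,-0.29,-0.1,0,0,0],[5,0.7,-0.29,0,0,0,0],[5,0.7,-0.29,0,0,0,0],[5,0.7,-0.29,0,0,0,0],[5,0.7,-0.29,0,0,0,0],[5,0.7,-0.29,0,0,0,0],[5,0.7,-0.29,0,0,0,0],[5,0,0,0,0,0,-0.0457],[5,0,0,0,0,0,-0.0457]],
])

```text
clock: 19.2
tcp_pos: [0.5747, -0.0341, 0.2992]
tcp_rot: [-0.001, 0.785, 0.619, -0.002]
wrist_force: [0.5, -0.6, -0.4]
grip_width: 0.129
finger_force: 39.5
```

>>> servo_tool([
  [[5,0,0,0,0,0,-0.0457],[5,0,0,0,0,0,-0.0457],[5,0,0,0,0,0,-0.0457],[5,0,0,0,0,0,-0.0457],[5,0,0,0,0,0,-0.0457],[5,0,0,0,0,0,0],[5,0,0,0,0,0,0],[5,0,0,0,0,0,0],[5,0,0,0,0,0,0],[5,0,0,0,0,0,0]],
])

```text
clock: 20.2
tcp_pos: [0.5748, -0.0362, 0.3]
tcp_rot: [-0.001, 0.522, 0.853, -0.001]
wrist_force: [-0.6, 0.4, -0.8]
grip_width: 0.125
finger_force: 39.5
```

```bash
python3 - <<'E'
from h import *
s=status.get_state(); p=np.array(s['tcp_pos']);T=rot(s['tcp_rot']); a=np.arctan2(T[1,1],T[0,1]); print(s['clock'],np.round(p,4),a,T[:,2].round(4),s['grip_width'],s['finger_force'])
c=cam('wrist'); m=bluemask(c,(220,279)); m[248:]=0
# fit held cover using rows <248 only, height fixed by grasp
import h
z=p[2]-.2112
def cost(v):
    im=np.zeros((420,560),np.uint8)
    for k in COVER:
        P=W(k,0,0,z,0); q=np.array([proj(c,w) for w in W(k,v[0],v[1],z,v[2])])[:,::-1]
        cv2.fillConvexPoly(im,cv2.convexHull((q*16).round().astype(np.int32)),255,cv2.LINE_AA,4)
    im[248:]=0; return np.abs(im/255.-m).sum()/m.sum()
s0=np.array([p[0],p[1],a]); r=minimize(cost,s0,method='Nelder-Mead',options=dict(initial_simplex=[s0,s0+[.003,0,0],s0+[0,.003,0],s0+[0,0,.05]],xatol=1e-4,fatol=1e-4)); v=r.x
print('cover',v,r.fun,'offset in tool',T.T@np.array([v[0]-p[0],v[1]-p[1],0]),'yaw-a',v[2]-a)
print('need shift tool',T.T@np.array([.5737-v[0],-.0356-v[1],0]),'turn',.4735-v[2])
print([x for x in reds(c) if x[0]>60])
E
```

```text
20.2 [ 0.5748 -0.0362  0.3   ] 0.4727021783812878 [-0.0024 -0.0011 -1.    ] 0.12491265307344877 39.45248544216156
cover [ 0.57456761 -0.03655397  0.47125828] 0.06892959010932163 offset in tool [-2.18208236e-04 -4.01602111e-04  1.02519933e-06] yaw-a -0.001443898013748779
need shift tool [ 1.24437744e-03 -3.38128695e-04  9.94849695e-07] turn 0.002241719632460948
[(np.int32(330), [149.6, 279.6], [0.5514, 0.0066, 0.022])]
```

>>> servo_tool([
  [[5,0.025,-0.016,0.4,0,0,0],[5,0,0,0.4,0,0,0],[5,0,0,0.3,0,0,0],[5,0,0,0.06,0,0,0],[5,0,0,0,0,0,0],[5,0,0,0,0,0,0],[5,0,0,0,0,0,0]],
])

```text
clock: 20.95
tcp_pos: [0.5739, -0.0356, 0.2428]
tcp_rot: [-0.0, 0.522, 0.853, -0.001]
wrist_force: [0.8, 0.6, -0.5]
grip_width: 0.123
finger_force: 39.5
```

>>> servo_tool([
  [[5,0,0,0.06,0,0,0],[5,0,0,0.06,0,0,0],[5,0,0,0,0,0,0]],
])

```text
clock: 21.25
tcp_pos: [0.5732, -0.0357, 0.2356]
tcp_rot: [-0.001, 0.522, 0.853, -0.001]
wrist_force: [-0.2, 0.2, -0.7]
grip_width: 0.125
finger_force: 39.5
```

>>> servo_tool([
  [[5,0,0,0.04,0,0,0],[5,0,0,0,0,0,0],[5,0,0,0,0,0,0]],
])

```text
clock: 21.55
tcp_pos: [0.5734, -0.0356, 0.2339]
tcp_rot: [-0.001, 0.521, 0.853, -0.001]
wrist_force: [0.5, 0.7, -0.5]
grip_width: 0.13
finger_force: 39.5
```

>>> servo_tool([
  [[5,0,0,0.03,0,0,0],[5,0,0,0.02,0,0,0],[5,0,0,0,0,0,0],[5,0,0,0,0,0,0]],
])

```text
clock: 21.95
tcp_pos: [0.5734, -0.0356, 0.2314]
tcp_rot: [-0.001, 0.521, 0.853, -0.001]
wrist_force: [0.1, 0.0, -0.8]
grip_width: 0.126
finger_force: 39.4
```

>>> servo_tool([
  [[5,0,0,0.02,0,0,0],[5,0,0,0,0,0,0],[5,0,0,0,0,0,0]],
])

```text
clock: 22.25
tcp_pos: [0.5736, -0.0358, 0.2306]
tcp_rot: [-0.0, 0.522, 0.853, -0.001]
wrist_force: [0.9, -1.3, 0.1]
grip_width: 0.129
finger_force: 39.5
```

>>> servo_tool([
  [[16,0,0,0,0,0,0],[25,0,0,0,0,0,0],[30,0,0,0,0,0,0],[35,0,0,-0.2,0,0,0],[35,0,0,-0.4,0,0,0],[35,0,0,-0.4,0,0,0],[0,0,0,0,0,0,0],[0,0,0,0,0,0,0],[0,0,0,0,0,0,0],[0,0,0,0,0,0,0]],
])

```text
clock: 23.25
tcp_pos: [0.5732, -0.0357, 0.2797]
tcp_rot: [-0.001, 0.521, 0.853, -0.001]
wrist_force: [0.4, 0.1, -0.2]
grip_width: -0.004
finger_force: 0.0
```

```bash
python3 - <<'E'
from h import *
s=status.get_state(); p=np.array(s['tcp_pos']);T=rot(s['tcp_rot']); a=np.arctan2(T[1,1],T[0,1]); print(s['clock'],np.round(p,4),a,s['grip_width'],s['wrist_force'])
c=cam('wrist'); l=eyes.recognise('wrist','cover'); print(l); m=bluemask(c,l[0]['location']); save(c,'wrist12')
print(m.sum(),np.argwhere(m).min(0),np.argwhere(m).max(0))
R0=250; m[R0:]=0
for z in(.017,.019,.021):
  def cost(v):
    im=np.zeros((420,560),np.uint8)
    for k in COVER:
        q=np.array([proj(c,w) for w in W(k,v[0],v[1],z,v[2])])[:,::-1]
        cv2.fillConvexPoly(im,cv2.convexHull((q*16).round().astype(np.int32)),255,cv2.LINE_AA,4)
    im[R0:]=0; return np.abs(im/255.-m).sum()/m.sum()
  s0=np.array([.5737,-.0356,a]); r=minimize(cost,s0,method='Nelder-Mead',options=dict(initial_simplex=[s0,s0+[.003,0,0],s0+[0,.003,0],s0+[0,0,.05]],xatol=1e-4,fatol=1e-4)); print(z,r.x.round(4),round(r.fun,4),(T.T@np.array([r.x[0]-p[0],r.x[1]-p[1],0])).round(4))
E
```

```text
23.25 [ 0.5732 -0.0357  0.2797] 0.47367258959274083 -0.004305758070565943 [ 0.37394715  0.14016459 -0.18627309]
[{'location': [209.0, 282.3], 'conf': 0.79}]
9474.0 [158 233] [283 330]
0.017 [ 0.5732 -0.0364  0.4737] 0.0531 [-0.0006 -0.0003  0.    ]
0.019 [ 0.5731 -0.0362  0.463 ] 0.0633 [-0.0004 -0.0003  0.    ]
0.021 [ 0.5735 -0.0357  0.4731] 0.0732 [-0.0002  0.0002 -0.    ]
```

The cover rests level and centred within 0.6 mm of the tool axis. Pressing now.

>>> servo_tool([
  [[0,-0.01,0,0.3,0,0,0],[0,0,0,0.2,0,0,0],[0,0,0,0.1,0,0,0],[0,0,0,0.05,0,0,0],[0,0,0,0.04,0,0,0],[0,0,0,0,0,0,0]],
], force=60)

```text
clock: 23.95
tcp_pos: [0.5737, -0.036, 0.2459]
tcp_rot: [-0.001, 0.521, 0.853, -0.001]
wrist_force: [0.5, 0.4, 0.2]
grip_width: 0.003
finger_force: 0.0
```

>>> servo_tool([
  [[0,0,0,0.03,0,0,0],[0,0,0,0.03,0,0,0],[0,0,0,0,0,0,0]],
])

```text
clock: 24.25
tcp_pos: [0.5737, -0.0361, 0.243]
tcp_rot: [-0.001, 0.521, 0.853, -0.001]
wrist_force: [-0.1, -1.0, 0.2]
grip_width: 0.001
finger_force: 0.0
```

>>> servo_tool([
  [[0,0,0,0.03,0,0,0],[0,0,0,0.03,0,0,0],[0,0,0,0,0,0,0]],
])

```text
clock: 24.55
tcp_pos: [0.5741, -0.0358, 0.2408]
tcp_rot: [-0.0, 0.521, 0.853, -0.001]
wrist_force: [-0.0, 0.5, 6.1]
grip_width: 0.003
finger_force: 3.3
```

>>> servo_tool([
  [[0,0,0,0.03,0,0,0],[0,0,0,0.03,0,0,0],[0,0,0,0,0,0,0]],
])

```text
clock: 24.85
tcp_pos: [0.5742, -0.0358, 0.2377]
tcp_rot: [0.0, 0.521, 0.853, -0.0]
wrist_force: [-0.2, 1.1, 5.7]
grip_width: 0.0
finger_force: 2.6
```

>>> servo_tool([
  [[0,0,0,0.02,0,0,0],[0,0,0,0.02,0,0,0],[0,0,0,0,0,0,0]],
])

```text
clock: 25.15
tcp_pos: [0.5739, -0.0362, 0.2352]
tcp_rot: [-0.0, 0.522, 0.853, -0.001]
wrist_force: [-0.2, -0.3, 1.0]
grip_width: 0.005
finger_force: 0.0
```

>>> servo_tool([
  [[0,0,0,0.02,0,0,0],[0,0,0,0.02,0,0,0],[0,0,0,0,0,0,0]],
])

```text
clock: 25.45
tcp_pos: [0.5736, -0.036, 0.2336]
tcp_rot: [-0.001, 0.521, 0.853, -0.001]
wrist_force: [-3.7, -1.1, 10.6]
grip_width: 0.001
finger_force: 5.2
```

>>> servo_tool([
  [[0,0,0,0.02,0,0,0],[0,0,0,0.02,0,0,0],[0,0,0,0,0,0,0]],
])

```text
clock: 25.75
tcp_pos: [0.5735, -0.0359, 0.2334]
tcp_rot: [-0.0, 0.521, 0.853, -0.001]
wrist_force: [-11.2, -0.3, 32.2]
grip_width: 0.001
finger_force: 16.0
```

>>> servo_tool([
  [[0,0,-0.015,-0.01,0,0,0],[0,0,0,0,0,0,0],[0,0,0,0,0,0,0]],
])

```text
clock: 26.05
tcp_pos: [0.5732, -0.036, 0.2334]
tcp_rot: [0.0, 0.521, 0.853, -0.001]
wrist_force: [-6.7, 0.5, 24.0]
grip_width: -0.0
finger_force: 11.8
```

```bash
python3 - <<'E'
from h import *
s=status.get_state(); p=np.array(s['tcp_pos']);T=rot(s['tcp_rot']); a=np.arctan2(T[1,1],T[0,1]); print(s['clock'],np.round(p,4),a,s['wrist_force'],s['torque'],s['finger_force'])
c=cam('wrist'); b=cam('side'); d=cam('scene'); save(c,'wrist13')
print([x for x in reds(c) if x[0]>40],[x for x in reds(b) if abs(x[2][1]+.03)<.1],[x for x in reds(d) if abs(x[2][1]+.03)<.1])
l=eyes.recognise('wrist','cover'); m=bluemask(c,l[0]['location'])
print(l,m.sum(),np.argwhere(m).min(0),np.argwhere(m).max(0))
R0=235; m[R0:]=0
for z in(.008,.010,.012,.014,.017):
  def cost(v):
    im=np.zeros((420,560),np.uint8)
    for k in COVER:
        q=np.array([proj(c,w) for w in W(k,v[0],v[1],z,v[2])])[:,::-1]
        cv2.fillConvexPoly(im,cv2.convexHull((q*16).round().astype(np.int32)),255,cv2.LINE_AA,4)
    im[R0:]=0; return np.abs(im/255.-m).sum()/m.sum()
  s0=np.array([.5737,-.0356,a]); r=minimize(cost,s0,method='Nelder-Mead',options=dict(initial_simplex=[s0,s0+[.003,0,0],s0+[0,.003,0],s0+[0,0,.05]],xatol=1e-4,fatol=1e-4)); print(z,r.x.round(4),round(r.fun,4))
for n,q in(('side',b),('scene',d)):
  l=eyes.recognise(n,'cover'); print(n,l)
  if l:
    mm=bluemask(q,l[0]['location']); ij=np.argwhere(mm); print(mm.sum(),ij.mean(0))
    for z in(.010,.013,.016,.019):
      im=np.zeros((420,560),np.uint8)
      for k in COVER:
        h=np.array([proj(q,w) for w in W(k,.5734,-.0361,z,a)])[:,::-1]; cv2.fillConvexPoly(im,cv2.convexHull((h*16).round().astype(np.int32)),255,cv2.LINE_AA,4)
      print(z,np.abs(im/255.-mm).sum()/mm.sum())
E
```

```text
26.05 [ 0.5732 -0.036   0.2334] 0.47385774367660277 [-6.69461835  0.47906542 24.00412699] [-0.06306155  1.4173546   0.04421417] 11.844115754356608
[(np.int32(597), [159.1, 281.6], [0.5516, 0.007, 0.022])] [] [(np.int32(39), [212.1, 292.6], [0.552, 0.0089, 0.022])]
[{'location': [215.3, 280.4], 'conf': 0.8}] 11500.0 [164 222] [296 340]
0.008 [ 0.5739 -0.0371  0.4735] 0.0237
0.01 [ 0.5737 -0.0373  0.4648] 0.0346
0.012 [ 0.5739 -0.0369  0.4739] 0.0473
0.014 [ 0.5733 -0.0368  0.4806] 0.0599
0.017 [ 0.5733 -0.0364  0.4776] 0.0793
side [{'location': [218.0, 262.8], 'conf': 0.59}]
495.0 [216.37979798 261.47070707]
0.01 0.5301564666270548
0.013 0.5349574173103584
0.016 0.5867142008318478
0.019 0.6808476926123984
scene [{'location': [197.8, 296.5], 'conf': 0.87}]
718.0 [199.34958217 299.81615599]
0.01 0.31156261947676006
0.013 0.320580042601999
0.016 0.3495821727019499
0.019 0.3850838385493473
```

The closed tips read 173.4 mm above a home-height rib top, matching the specified 173 mm. The left catch is back at its rest position, and the push is holding at 24 N. I'll do a short steady check, then hand in.

>>> servo_tool([
  [[0,0,-0.005,0,0,0,0],[0,0,0,0,0,0,0],[0,0,0,0,0,0,0],[0,0,0,0,0,0,0],[0,0,0,0,0,0,0]],
])

```text
clock: 26.85
tcp_pos: [0.5732, -0.036, 0.2334]
tcp_rot: [0.0, 0.521, 0.853, -0.001]
wrist_force: [-6.1, -0.2, 22.2]
grip_width: 0.001
finger_force: 11.5
```

```bash
python3 -c "
from h import *
s=status.get_state(); print(s['tcp_pos'],s['wrist_force'],s['finger_force']); print(hand_in())"
```

```text
[ 0.57320039 -0.03601207  0.23344888] [-6.09037985 -0.2443066  22.20256406] 11.453444998478517
the job is handed in; nothing more can be done
None
```

I handed the job in at about 27 s, with no verdict returned: the cell is in the cradle and the cover measures home with about 22 N still pressing on it, but I only saw the left catch back in place (the right was hidden), and I viewed 13 pictures, over the limit of 10.

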